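Clamp a ring block to the second click

TASK

Set the wooden ring block down flat in the bed of the ratchet clamp, just in front of the fixed anvil and square to it, and let go of it. Then turn the clamp's knob clockwise until you feel the block pinched between the sprung jaw and the anvil, go on to the second click after that, and let go so that the pawl alone holds the block. Squeeze it gently: do not wind on past that click, and leave the other things on the bench where they are.

Things in the scene. Friction and masses are not known exactly. Their poses are not given: they have to be found in the camera images.
- block: Loose dark wooden block, 56 (x) x 44 (y) x 42 (z) mm, 0.13 kg, with a finger ring standing in the middle of its top (ring and stone rise 22 mm above the wood, 25 mm wide along x). Origin: centre of the underside, z up. Grip it across x (56 mm). Goes in the bed with its x along the clamp's x, either way round.
- clamp: Ratchet clamp bolted to the bench: dark steel base plate 120 (x) x 320 (y) x 20 (z) mm. Origin: centre of the underside, z up. A grey housing 116 x 116 mm, top 46 mm above the bench, centred at y = -100 mm, carries the knob; the fixed anvil is at the +y end; between them the jaw moves towards +y.
- bed (a point): Point on the bed's floor, 20 mm above the bench (axes as the clamp's), where the centre of the block's underside belongs: on the middle line, 27 mm before the anvil's face, so the block stands 5 mm clear of it; the jaw pushes it home. Guide lips 8 mm high along y on both sides, 67 mm apart, keep it within 5.5 mm of the middle line.
- anvil: Fixed steel anvil, 50 (x) x 22 (y) x 34 (z) mm, standing on the bed. Origin: bottom edge of the face towards the jaw (-y face), at mid width; axes as the clamp's.
- knob (a point): On the knob's axis, at the height to grip: 85 mm above the bench, 8 mm below the knob's top. The black bar knob is 46 mm long along this point's x, 14 mm thick along y, and turns with the wheel. It rises 32 mm over a 42 mm disc; under that is the brass ratchet wheel, 81 mm across, top 57 mm above the bench.
- wheel (a joint): Knob and ratchet wheel, rad, growing clockwise seen from above, range 0 to 3.3, starts at 0 to 0.2. It drives the jaw 14 mm/rad (5.5 mm a tooth) through a spring of 1.3 N/mm: once the block is pinched, each tooth adds 7.1 N of squeeze and 0.1 N m at the knob. Right after the second click the squeeze is 7 to 14 N; the block is damaged above 21 N.
- jaw_home (a point): Fixed point (axes as the clamp's): where the face of the jaw's shoe stands at knob 0 with the shoe screwed fully in: 72 mm before the anvil's face, 40 mm above the bench. The dark shoe (44 x 24 mm) on the 50 mm wide jaw (top 54 mm above the bench) is screwed out by 0 to 14 mm towards the anvil: this differs from job to job and is not measured.
- pawl_pivot (a point): Pivot pin of the steel pawl beside the ratchet wheel (top as high as the wheel's). 16 teeth: the sprung pawl clicks about 0.01 to 0.02 rad past each multiple of 0.393 of the knob (0.393, 0.785...) and then keeps it from going back past that. Free turning takes up to 0.06 N m, rising along each tooth; held still it reads within 0.05 N m of zero.
- mandrel: Bystander: loose upright steel ring mandrel, 64 mm round foot, 150 mm tall. Origin: centre of the underside.
- jar: Bystander: loose glass jar, 52 mm across, 70 mm tall. Origin: centre of the underside.
- hammer: Bystander: loose small hammer lying along its x, 200 mm long. Origin: underside, at its middle.

How it is judged (in metres and radians):
On the way, in this order (a step that is already met when the one before it is completed fails the run):
1. the ring block stands flat in the bed, square to the anvil, released (x of block in the frame of bed between -0.008 and 0.008 m and y of block in the frame of bed between -0.035 and 0.008 m and z of block in the frame of bed between -0.004 and 0.004 m and angle between the x axis of block and the x axis of clamp, either way round below 0.12 rad and angle between block's own z axis and vertical below 0.08 rad and contact force between the fingers and block below 0.1 N), for 0.2 s.
2. the block is pinched against the anvil at more than one tooth's squeeze (contact force between anvil and block above 6 N), for 0.2 s.
At the end, for the whole second after the job is handed in: Block flat and square in the bed (8 mm off the middle line, 4 mm in height, 0.12 rad, 0.08 rad of tilt at most), knob released and at rest, the pawl alone keeping the block pinched against the anvil with 6 to 16.5 N; the second click after the pinch begins always lies in this range (x of block in the frame of bed between -0.008 and 0.008 m and y of block in the frame of bed between -0.035 and 0.008 m and z of block in the frame of bed between -0.004 and 0.004 m and angle between the x axis of block and the x axis of clamp, either way round below 0.12 rad and angle between block's own z axis and vertical below 0.08 rad and contact force between anvil and block between 6 and 16.5 N and velocity of joint wheel between -0.05 and 0.05 rad/s and linear speed of block below 0.01 m/s); the robot touches nothing.
It fails at once if the block is squeezed against the anvil with more than 21 N (third click passed) (contact force between anvil and block above 21 N).
It fails at once if the mandrel is moved more than 30 mm (distance of mandrel from where it was at the start of the episode above 0.03 m).
It fails at once if the jar is moved more than 30 mm (distance of jar from where it was at the start of the episode above 0.03 m).
It fails at once if the hammer is moved more than 30 mm (distance of hammer from where it was at the start of the episode above 0.03 m).
It also fails if it takes over 72 s, if anything falls off the work surface, if the arm or the gripper's body presses on something with over 40 N, if the wrist force passes 120 N, or if a joint passes its speed limit or range.

ROBOT

A 6-joint arm with a two-finger parallel gripper is mounted at the origin on the work surface. World frame = base frame: x ahead of the robot, y to its left, z up, the work surface at z = 0. Lengths are in mm, angles in rad, forces in N, time in s.
With the tool pointing down it reaches from about 400 to 925 mm from the base axis. Payload 12.5 kg.
Tool frame: the origin (TCP) lies on the mounting face of the last link; the fingertips stand 190 mm ahead of it and the grasp point (between the pads) lies 171 mm ahead of it; z points along the fingers, y is the line along which they close (so a half turn about z gives the same grasp; the last joint's range is limited). The gripper opens to 95 mm and grips with 3 to 60 N. Pads are 20 mm wide; open, the fingers measure 119 mm over their backs; the gripper's body (75 mm by 180 mm) begins 59 mm behind the grasp point.
Start: joints at [1.241, 0.491, 1.559, -0, 1.092, -0.106], TCP at [138.686, 609.419, 404.761] pointing down, gripper open.
Joint ranges: [-3.1, 3.1], [-0.84, 2.19], [0.05, 2.79], [-1.13, 4.28], [0.06, 2.93], [-2.69, 2.69]. Speed limits (rad/s): [2.22, 2.22, 2.79, 3.14, 3.14, 3.14].

INTERFACE

Orientations are given as [roll, pitch, yaw] about the fixed x, y, z axes, in that order (R = Rz(yaw) Ry(pitch) Rx(roll)).
In Python, from cell import env gives the robot as it stands.
- The arm moves only by the tool carry_out, never from a script. Its argument "series" is a list of rows, each a list of 5 numbers: the shift along the tool's x, y, z in m, then the turn about the tool's z in degrees, then the opening, from 0 (shut) to 1 (fully open). A call has 1 to 20 rows; each row is the pose to reach, as a shift and turn from the pose commanded when the call began, along the tool's axes at that moment; what a row does not reach only later rows make up. A row lasts 1/8 s, in which the tool goes at most 62.5 mm and 10.7 degrees, less where a joint would pass 70% of its speed; a pose out of reach is approached as far as the arm can. A call with a gripper value outside its range is refused whole. The fingers move at their own pace and stop on an object; the grip force is fixed at half the most. Time passes only in rows, so rows that repeat a pose let the fingers close. It gives the time, the measured TCP pose, the force, the opening and the grip force at its end, in the units of the state.
- env.state(): the state, without advancing time (a new reading comes with each control period).
- env.read_camera(name): name is "side" or "top"; returns (picture, depth): 480x640x3 uint8, red, green, blue; 480x640 float32, mm along the optical axis (not along the pixel's ray), 0 where there is no reading.
- env.get_calibration(name): a dict with "intrinsics" (3x3 intrinsics, pixels), "cam_to_world" (4x4, takes a point from camera to world coordinates). Camera axes: x right, y up, looking along -z (the intrinsics and any distortion apply to the point x, -y, -z); pixel columns grow to the right and rows downward; lengths in mm; the calibration is good to about 2 mm. A picture is of the moment at which its call begins. get_calibration takes no time and is no camera call.
- env.job_done(): hands the job in; it is judged then, once.
The state is a dict: "t": time; "joints": joint angles; "qvel": joint speeds; "tau": joint torques, N m; "eef_pos": TCP position; "tcp_rot": TCP orientation; "ft_force": force on the tool from outside, world axes, zero at the start; "moment": the same for the moment, N m; "opening": opening from 0.0 (shut) to 1.0 (fully open); "grip_force": force on a finger pad.
Only numpy, scipy, OpenCV 4.12 (cv2) and the standard library are available. Lean on these libraries where they do the work, as an engineer would, in place of code of your own. Each camera call takes 0.05 s, during which the arm holds its last target. There are 200 camera calls.

## Working session

There is one attempt and no reset: what is moved stays moved. The work goes in short steps, Python scripts to look and compute and a tool call to move; the robot and the scene stay as the last step left them, time stands still between calls to the robot, and variables do not carry over. Pictures are saved under pics/ and viewed, at most 10 in all, crops included, and the job is handed in when it is done.

Besides the shell and the picture viewer there is one more tool, called as name([rows], argument=value, ...), one row to a line, values as JSON. carry_out: Moves the arm, as the interface text tells. Its arguments: {"type":"object","properties":{"series":{"type":"array","items":{"type":"array","items":{"type":"number"}}}},"required":["series"]}

```bash
mkdir -p pics; ls; cat > h.py <<'E'
import numpy as np,cv2
from cell import env
def cloud(n):
    p,d=env.read_camera(n);c=env.get_calibration(n);K=np.array(c["intrinsics"]);T=np.array(c["cam_to_world"])
    v,u=np.mgrid[0:480,0:640]
    X=np.stack([(u-K[0,2])/K[0,0]*d,-(v-K[1,2])/K[1,1]*d,-d,np.ones_like(d)],-1)@T.T
    return p,d,X[...,:3]
E
python3 - <<'E'
from h import *
print(env.state())
for n in("top","side"):
    p,d,X=cloud(n);cv2.imwrite(f"pics/{n}0.png",p[...,::-1]);np.savez(f"{n}0.npz",p=p,d=d,X=X)
    print({k:(np.round(v,3).tolist() if not isinstance(v,str) else v) for k,v in env.get_calibration(n).items()})
E
```

```text
pics
{'t': 0.0, 'joints': array([ 1.24137784e+00,  4.91597279e-01,  1.55944877e+00, -3.58799966e-05,
        1.09170306e+00, -1.05594453e-01]), 'qvel': array([-0.0016228 , -0.00078487,  0.0002766 ,  0.00112303, -0.00014584,
       -0.00015448]), 'tau': array([ 1.90811013e-03, -6.12634778e+01, -2.58185828e+01,  6.92814798e-02,
        4.82098258e-02, -8.48962645e-05]), 'eef_pos': array([138.69363267, 609.39080331, 404.13842363]), 'tcp_rot': array([-3.14043928e+00, -9.02446111e-05,  2.91778513e+00]), 'ft_force': array([-0.34633084, -0.0421005 , -0.13794846]), 'moment': array([-0.02344524, -0.01075584,  0.00308123]), 'grip_force': 0.0, 'opening': 1.0023005495423254}
{'intrinsics': [[583.428, 0.0, 320.958], [0.0, 583.428, 235.883], [0.0, 0.0, 1.0]], 'cam_to_world': [[-0.037, 0.974, -0.223, 291.923], [-0.999, -0.036, 0.012, 166.961], [0.004, 0.223, 0.975, 1497.997], [0.0, 0.0, 0.0, 1.0]]}
{'intrinsics': [[603.225, 0.0, 315.988], [0.0, 603.225, 257.38], [0.0, 0.0, 1.0]], 'cam_to_world': [[0.96, 0.198, -0.198, 367.089], [-0.28, 0.677, -0.681, -631.28], [-0.001, 0.709, 0.705, 859.229], [0.0, 0.0, 0.0, 1.0]]}
```

View pics/top0.png

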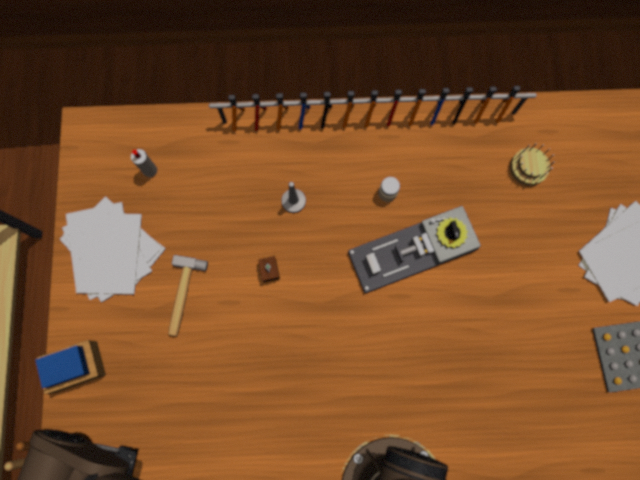

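View pics/side0.png

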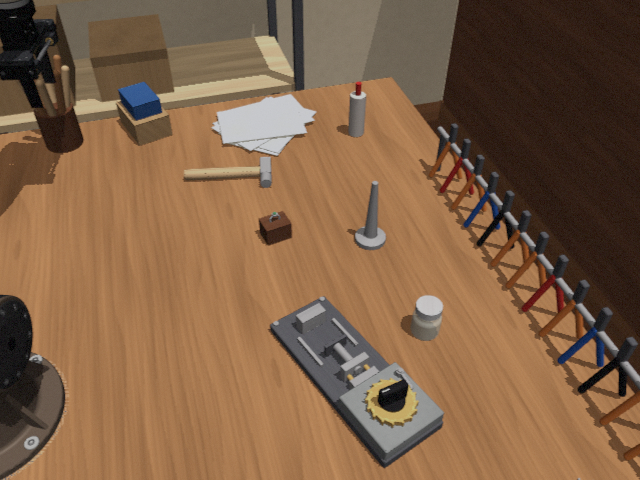

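The top view shows the block at about (268,270), the clamp centred at (414,250) with its anvil at (373,262) on the left (+y) end, and the knob at (453,233). The jar is at (388,188) and the mandrel at (293,200). The side view agrees. Next I'll measure the block, the plate, the anvil and the knob in both views.

```bash
cat >> h.py <<'E'
def rect(P):
    r=cv2.minAreaRect(P[:,:2].astype(np.float32));b=cv2.boxPoints(r)
    e=b[1]-b[0];f=b[2]-b[1];l=e if np.hypot(*e)>np.hypot(*f) else f
    return np.round(r[0],1),np.round(sorted(r[1]),1),round(float(np.arctan2(l[1],l[0])%np.pi),3),len(P),np.round(np.median(P[:,2]),1)
def big(X,m):
    n,l,s,c=cv2.connectedComponentsWithStats(m.astype(np.uint8));i=1+s[1:,4].argmax();return X[l==i]
E
python3 - <<'E'
from h import *
for n in("top","side"):
    z=np.load(n+"0.npz");X=z["X"];d=z["d"];p=z["p"].astype(int)
    # seed regions
    S={"top":dict(block=(268,270),clamp=(414,250),knob=(453,233),jar=(388,188),man=(293,200)),"side":dict(block=(275,228),clamp=(350,375),knob=(391,395),jar=(427,318),man=(370,225))}[n]
    for k,(u,v) in S.items(): print(n,k,np.round(X[v,u],1),"table nearby",np.round(np.median(X[v-60:v+60,u-60:u+60,2]),1))
    u,v=S["block"];W=np.zeros(d.shape,bool);W[v-25:v+25,u-25:u+25]=1
    for lo,hi in((36,48),(10,80),(48,80)):print(n,"block",lo,hi,rect(big(X,W&(X[...,2]>lo)&(X[...,2]<hi))))
    u,v=(414,250) if n=="top" else (350,375)
    W=np.zeros(d.shape,bool);W[v-90:v+90,u-90:u+90]=1
    if n=="top":W[:205]=0
    else: W[:,445:]=0;W[:345,405:]=0
    Z=X[...,2]
    print(n,"plate",rect(big(X,W&(Z>10)&(Z<105))))
    print(n,"anvil+",*[rect(X[l]) for l in [W&(Z>49)&(Z<59)&(X[...,1]>75 )] if l.any()])
    print(n,"housing",rect(big(X,W&(Z>40)&(Z<51))))
    yel=W&(p[...,0]>150)&(p[...,1]>130)&(p[...,2]<110)&(Z>50)&(Z<64);print(n,"wheel",rect(X[yel]))
    kn=W&(Z>82)&(Z<105);print(n,"knob",rect(X[kn]))
E
```

```text
top block [538.6 284.8  55.8] table nearby 1.5
top clamp [583.  -90.2  21.2] table nearby 4.3
top knob [ 608.1 -177.4   92.9] table nearby 2.5
top jar [736.6 -26.6  72.5] table nearby 1.9
top man [722.2 217.9  43. ] table nearby 1.6
top block 36 48 (array([547. , 286.6]), array([43.7, 55.9]), 0.195, 323, np.float64(43.2))
top block 10 80 (array([547.2, 286.5]), array([43.9, 59.6]), 0.183, 422, np.float64(43.3))
top block 48 80 (array([549.2, 287.9]), array([11.4, 25.5]), 0.575, 32, np.float64(61.9))
top plate (array([586.9, -86.7]), array([121.4, 320.2]), 1.903, 5786, np.float64(27.3))
top anvil+
top housing (array([ 616.9, -174.1]), array([116.7, 133.6]), 1.909, 1216, np.float64(46.3))
top wheel (array([ 618.8, -183.6]), array([72.1, 75. ]), 0.804, 341, np.float64(57.8))
top knob (array([ 619.2, -181. ]), array([15.5, 46.4]), 0.155, 119, np.float64(93.1))
side block [540.2 262.1  42.5] table nearby 1.8
side clamp [ 574.4 -112.4   39.1] table nearby 21.4
side knob [ 609.3 -192.8   86.8] table nearby 22.0
side jar [731.4 -53.9  61.2] table nearby 1.3
side man [722.8 206.   52.9] table nearby 1.5
side block 36 48 (array([542.6, 283.3]), array([48. , 58.3]), 0.118, 418, np.float64(43.0))
side block 10 80 (array([543.6, 283.1]), array([49.3, 58.1]), 0.189, 761, np.float64(41.0))
side block 48 80 (array([543.8, 283.6]), array([10.3, 21.3]), 3.105, 42, np.float64(59.8))
side plate (array([582.1, -90.3]), array([121.9, 321.8]), 1.9, 12680, np.float64(41.6))
side anvil+
side housing (array([ 611.6, -176.5]), array([118.2, 135.7]), 1.905, 3385, np.float64(46.6))
side wheel (array([ 615.8, -185.3]), array([77.1, 78.7]), 2.314, 744, np.float64(57.9))
side knob (array([ 614.7, -185.2]), array([16. , 46.5]), 0.147, 343, np.float64(92.8))
```

```bash
cat >> h.py <<'E'
from scipy.spatial.transform import Rotation as Ro
def go(x,y,z,ang):  # grasp point xyz (mm), world angle of tool y
    s=env.state();R=Ro.from_euler("xyz",s["tcp_rot"]);p=s["eef_pos"]
    ya=s["tcp_rot"][2]-np.pi/2
    t=np.degrees(ya-ang);t=(t+180)%360-180
    return np.round(R.inv().apply(np.array([x,y,z+171])-p)/1000,4),"turn",round(t,1),"j6",round(s["joints"][5],2),"eef",p.round(1),"F",s["ft_force"].round(1),"M",s["moment"].round(3),"open",round(s["opening"],3),"t",s["t"]
E
python3 - <<'E'
from h import *
for n,c in(("top",(586.9,-86.7)),("side",(582.1,-90.3))):
    X=np.load(n+"0.npz")["X"].reshape(-1,3);a=.331
    d=X[:,:2]-c;x=d@[np.cos(a),np.sin(a)];y=d@[-np.sin(a),np.cos(a)];Z=X[:,2]
    for nm,m in(("anv",(abs(x)<30)&(y>60)&(y<160)&(Z>50)&(Z<60)),("jaw",(abs(x)<30)&(y>-40)&(y<60)&(Z>50)&(Z<60)),("shoe",(abs(x)<26)&(y>-30)&(y<90)&(Z>35)&(Z<49))):
        if m.sum()>3:print(n,nm,m.sum(),np.percentile(x[m],[1,99]).round(1),np.percentile(y[m],[1,50,99]).round(1),np.median(Z[m]).round(1))
print(go(545,285,150,.19))
E
```

```text
top anv 161 [-24.8  23.5] [104.5 115.7 126.8] 54.8
top jaw 152 [-24.5  23.4] [-29.3  -5.6  46.5] 53.9
top shoe 156 [-25.2  21.7] [-29.8   4.5  46.4] 44.0
side anv 320 [-24.4  24.1] [103.3 113.6 126.3] 54.9
side jaw 345 [-24.4  24.3] [-16.5  -7.2  46.5] 54.2
side shoe 471 [-24.8  23.5] [-29.8   4.4  42.8] 44.0
(array([-0.4682, -0.226 ,  0.0834]), 'turn', np.float64(66.3), 'j6', np.float64(-0.11), 'eef', array([138.7, 609.4, 404.2]), 'F', array([-0.2, -0. , -0.1]), 'M', array([-0.037,  0.002, -0.015]), 'open', 0.996, 't', 0.1)
```

carry_out([
  [-0.468, -0.226, 0.04, 66, 1],
  [-0.468, -0.226, 0.06, 66, 1],
  [-0.468, -0.226, 0.083, 66, 1],
  [-0.468, -0.226, 0.083, 66, 1],
  [-0.468, -0.226, 0.083, 66, 1],
  [-0.468, -0.226, 0.083, 66, 1],
  [-0.468, -0.226, 0.083, 66, 1],
  [-0.468, -0.226, 0.083, 66, 1],
  [-0.468, -0.226, 0.083, 66, 1],
  [-0.468, -0.226, 0.083, 66, 1],
  [-0.468, -0.226, 0.083, 66, 1],
  [-0.468, -0.226, 0.083, 66, 1],
])

```text
t: 1.6
eef_pos: [544.0, 286.1, 322.0]
tcp_rot: [3.141, -0.0, 1.767]
ft_force: [-0.5, 0.3, 0.6]
opening: 1.002
grip_force: 0.0
```

```bash
python3 - <<'E'
from h import *
p,d,X=cloud("top");q,e,Y=cloud("side")
cv2.imwrite("pics/a.png",np.hstack([cv2.resize(p[200:350,190:340,::-1],(400,400)),cv2.resize(q[100:260,195:355,::-1],(400,400))]))
print(go(545,285,32,.19),env.state()["tcp_rot"])
g=env.state()["eef_pos"]
for n,X in(("top",X),("side",Y)):
    m=(abs(X[...,0]-g[0])<110)&(abs(X[...,1]-g[1])<110)
    for lo,hi in((128,150),(150,170),(170,200),(215,240),(240,300)):
        k=m&(X[...,2]>lo)&(X[...,2]<hi)
        if k.sum()>10:print(n,lo,rect(X[k]))
E
```

```text
(array([-0.0011,  0.0006,  0.1191]), 'turn', np.float64(0.4), 'j6', np.float64(0.18), 'eef', array([544.2, 286. , 322.1]), 'F', array([0.9, 0. , 0.3]), 'M', array([-0.075,  0.037, -0.037]), 'open', 0.999, 't', 1.7) [ 3.14122027e+00 -1.29277623e-04  1.76726460e+00]
top 240 (array([632.6, 304.5]), array([10.1, 66.2]), 1.609, 12, np.float64(251.9))
side 128 (array([542.8, 285.3]), array([ 26.3, 109.4]), 0.176, 82, np.float64(142.3))
side 150 (array([542.7, 284.8]), array([ 26.9, 113.8]), 0.187, 132, np.float64(160.7))
side 170 (array([543., 284.]), array([ 24.5, 119.6]), 0.197, 213, np.float64(184.7))
side 215 (array([543.9, 282.8]), array([ 72.4, 177.9]), 0.171, 936, np.float64(228.7))
side 240 (array([542.6, 284.5]), array([ 72.4, 181.1]), 0.198, 2464, np.float64(254.4))
```

View pics/a.png

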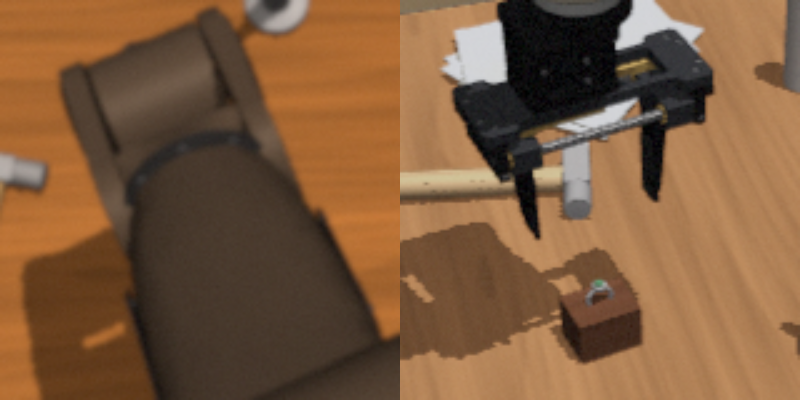

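The side view shows the open gripper straddling the block and ring, with the block at about (600,320) in the crop and lined up. The side camera reads the gripper only about 1.5 mm from the arm's own measurement, so I'll go down and grip.

carry_out([
  [-0.001, 0.001, 0.05, 0.4, 1],
  [-0.001, 0.001, 0.095, 0.4, 1],
  [-0.001, 0.001, 0.118, 0.4, 1],
  [-0.001, 0.001, 0.118, 0.4, 1],
  [-0.001, 0.001, 0.118, 0.4, 0.3],
  [-0.001, 0.001, 0.118, 0.4, 0.3],
  [-0.001, 0.001, 0.118, 0.4, 0.3],
  [-0.001, 0.001, 0.118, 0.4, 0.3],
  [-0.001, 0.001, 0.118, 0.4, 0.3],
  [-0.001, 0.001, 0.118, 0.4, 0.3],
  [-0.001, 0.001, 0.03, 0.4, 0.3],
  [-0.001, 0.001, 0.01, 0.4, 0.3],
  [-0.001, 0.001, 0.0, 0.4, 0.3],
])

```text
t: 3.32
eef_pos: [546.2, 284.5, 324.5]
tcp_rot: [3.137, -0.001, 1.759]
ft_force: [-0.0, 0.0, -1.1]
opening: 0.587
grip_force: 30.0
```

```bash
python3 - <<'E'
from h import *
# bed: clamp origin + 77 along y
a=.331;c=np.array([583.3,-88.8]);b=c+77*np.array([-np.sin(a),np.cos(a)]);print(b)
q,e,Y=cloud("side")
g=env.state()["eef_pos"]
print(go(b[0],b[1],32+20+40,a))
d=Y[...,:2]-g[:2]
m=(np.hypot(d[...,0],d[...,1])<45)&(Y[...,2]>60)&(Y[...,2]<220)&(q[...,0]>q[...,2].astype(int)+20)
for lo,hi in((130,156),(156,166),(166,190)):
    k=m&(Y[...,2]>lo)&(Y[...,2]<hi);print(lo,k.sum(),rect(Y[k]) if k.sum()>5 else "")
E
```

```text
[558.27585404 -15.97972728]
(array([-0.2975, -0.0444,  0.0606]), 'turn', np.float64(-8.2), 'j6', np.float64(0.18), 'eef', array([546.1, 284.5, 324. ]), 'F', array([0.1, 0.4, 0.4]), 'M', array([-0.11 ,  0.027, -0.053]), 'open', 0.588, 't', 3.375)
130 329 (array([543.8, 270.6]), array([33. , 73.3]), 3.032, 329, np.float64(142.9))
156 402 (array([544.4, 282.1]), array([46.7, 70.2]), 0.226, 402, np.float64(163.5))
166 44 (array([545.9, 280.9]), array([37.7, 76. ]), 0.261, 44, np.float64(171.8))
```

The block is held (opening 0.587 is 56 mm). Next I'll carry it over the bed.

carry_out([
  [-0.06, -0.009, 0.0, -4, 0.3],
  [-0.12, -0.018, 0.0, -8, 0.3],
  [-0.18, -0.027, 0.0, -8.2, 0.3],
  [-0.24, -0.036, 0.0, -8.2, 0.3],
  [-0.297, -0.044, 0.02, -8.2, 0.3],
  [-0.297, -0.044, 0.05, -8.2, 0.3],
  [-0.297, -0.044, 0.06, -8.2, 0.3],
  [-0.297, -0.044, 0.06, -8.2, 0.3],
  [-0.297, -0.044, 0.06, -8.2, 0.3],
])

```text
t: 4.5
eef_pos: [558.5, -14.9, 262.3]
tcp_rot: [3.141, 0.0, 1.903]
ft_force: [-0.5, -0.5, -0.5]
opening: 0.588
grip_force: 30.0
```

```bash
python3 - <<'E'
from h import *
q,e,Y=cloud("side")
cv2.imwrite("pics/b.png",cv2.resize(q[230:430,240:450,::-1],(630,600)))
print(go(558.3,-16,53,.331))
E
```

```text
(array([-0.0009, -0.0006,  0.0384]), 'turn', np.float64(0.1), 'j6', np.float64(-0.48), 'eef', array([558.5, -14.9, 262.4]), 'F', array([-0.4,  1. , -0.3]), 'M', array([-0.091,  0.064,  0.   ]), 'open', 0.588, 't', 4.55)
```

View pics/b.png

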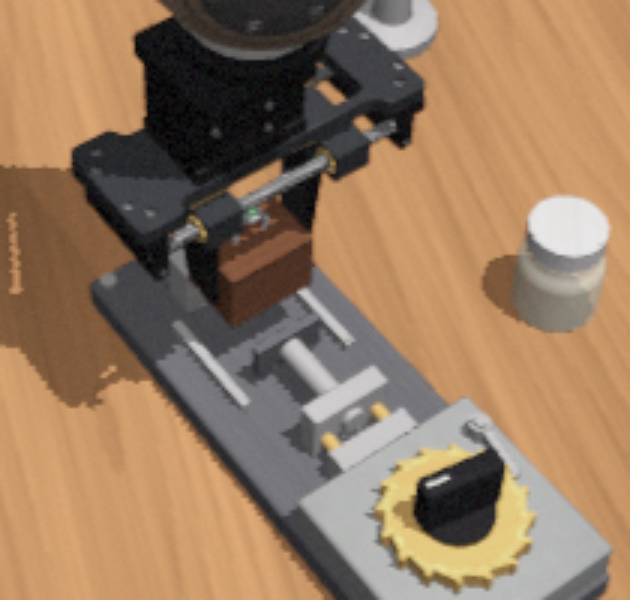

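The block hangs over the bed, square to it, between the guide lips and just before the anvil, with the shoe behind it near (280,350). I'll lower it and check for contact.

carry_out([
  [-0.001, 0, 0.02, 0, 0.3],
  [-0.001, 0, 0.032, 0, 0.3],
  [-0.001, 0, 0.038, 0, 0.3],
  [-0.001, 0, 0.038, 0, 0.3],
  [-0.001, 0, 0.038, 0, 0.3],
])

```text
t: 5.18
eef_pos: [558.8, -16.4, 224.0]
tcp_rot: [3.141, 0.0, 1.902]
ft_force: [0.4, 0.2, -1.0]
opening: 0.588
grip_force: 30.0
```

carry_out([
  [0, 0, 0.001, 0, 0.3],
  [0, 0, 0.001, 0, 0.3],
  [0, 0, 0.001, 0, 0.7],
  [0, 0, 0.001, 0, 0.7],
  [0, 0, 0.001, 0, 0.7],
  [0, 0, 0.001, 0, 0.9],
  [0, 0, 0.001, 0, 0.9],
  [0, 0, -0.05, 0, 0.9],
  [0, 0, -0.1, 0, 0.9],
  [0, 0, -0.11, 0, 0.9],
  [0, 0, -0.11, 0, 0.9],
])

```text
t: 6.55
eef_pos: [558.5, -16.5, 333.8]
tcp_rot: [3.141, 0.0, 1.902]
ft_force: [-1.2, -0.2, -0.1]
opening: 0.9
grip_force: 0.0
```

```bash
python3 - <<'E'
from h import *
q,e,Y=cloud("side")
a=.331;c=np.array([582.1,-90.3]);d=Y[...,:2]-c;x=d@[np.cos(a),np.sin(a)];y=d@[-np.sin(a),np.cos(a)]
k=(abs(x)<45)&(y>40)&(y<103)&(Y[...,2]>57)&(Y[...,2]<70)
P=np.stack([x[k],y[k],Y[...,2][k]],1);print(rect(P),"want (0,77) 44x56 z62")
# knob
print(go(617,-182.9,160,.15+np.pi/2))
cv2.imwrite("pics/c.png",cv2.resize(q[230:430,240:450,::-1],(630,600)))
E
```

```text
(array([-0.3, 77.8]), array([47.3, 57.4]), 3.133, 686, np.float64(62.8)) want (0,77) 44x56 z62
(array([-0.1764,  0.0013,  0.0018]), 'turn', np.float64(-79.6), 'j6', np.float64(-0.48), 'eef', array([558.4, -16.5, 332.9]), 'F', array([-0.1,  0.4,  0.2]), 'M', array([-0.081,  0.025,  0.003]), 'open', 0.899, 't', 6.6)
```

View pics/c.png

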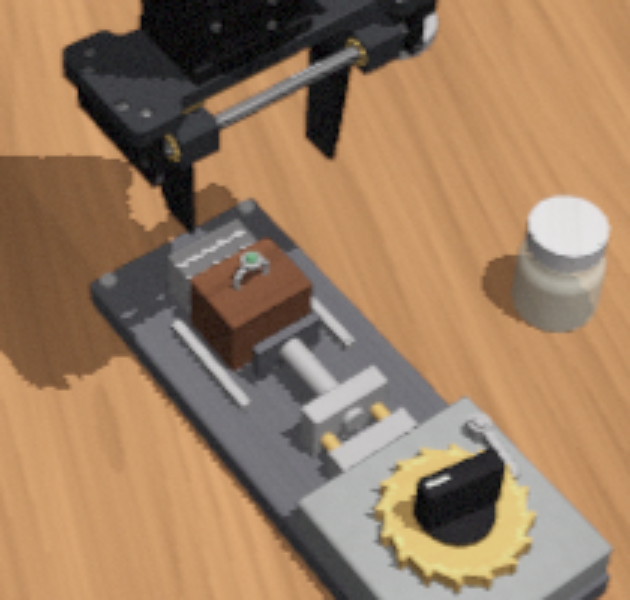

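The block stands flat in the bed at (-0.3, 77.8) in the clamp frame, top at 62.8 mm and square. Next I'll go above the knob.

carry_out([
  [-0.06, 0, 0, -10, 0.5],
  [-0.12, 0, 0, -20, 0.5],
  [-0.1766, 0, 0, -30, 0.5],
  [-0.1766, 0, 0, -40, 0.5],
  [-0.1766, 0, 0, -50, 0.5],
  [-0.1766, 0, 0, -60, 0.5],
  [-0.1766, 0, 0, -70, 0.5],
  [-0.1766, 0, 0.01, -79.6, 0.5],
  [-0.1766, 0, 0.02, -79.6, 0.5],
  [-0.1766, 0, 0.02, -79.6, 0.5],
])

```text
t: 7.85
eef_pos: [616.0, -183.5, 311.7]
tcp_rot: [3.14, -0.003, -2.996]
ft_force: [0.2, 0.4, -0.1]
opening: 0.5
grip_force: 0.0
```

```bash
python3 - <<'E'
from h import *
print(go(615.8,-183.5,85,.15+np.pi/2), env.state()["joints"].round(2))
E
```

```text
(array([ 0.    , -0.0001,  0.0557]), 'turn', np.float64(-0.2), 'j6', np.float64(-2.11), 'eef', array([ 616. , -183.5,  311.7]), 'F', array([ 0.2,  0.4, -0.1]), 'M', array([0.044, 0.018, 0.016]), 'open', 0.5, 't', 7.85) [-0.39  0.61  1.61  0.    0.93 -2.11]
```

carry_out([
  [0, 0, 0.03, 0, 0.5],
  [0, 0, 0.055, 0, 0.5],
  [0, 0, 0.055, 0, 0.5],
  [0, 0, 0.055, 0, 0.5],
])

```text
t: 8.35
eef_pos: [616.4, -183.6, 259.5]
tcp_rot: [-3.141, 0.001, -2.993]
ft_force: [0.1, 0.5, 0.2]
opening: 0.5
grip_force: 0.0
```

```bash
python3 - <<'E'
from h import *
q,e,Y=cloud("side")
M=[env.state()["moment"]]
for _ in range(6): env.read_camera("top");M.append(env.state()["moment"])
print(np.mean(M,0),np.std(M,0),env.state())
E
```

```text
[ 0.0101373   0.01137117 -0.00239643] [0.03363056 0.03020834 0.03519536] {'t': 8.7, 'joints': array([-3.92176831e-01,  6.79423152e-01,  1.64341045e+00,  1.22096160e-04,
        8.18107306e-01, -2.11263860e+00]), 'qvel': array([ 5.98550348e-04,  4.05906283e-03,  1.97437684e-03,  2.09101354e-05,
       -1.68245601e-03,  1.87191124e-04]), 'tau': array([ 1.47638188e-03, -6.75571418e+01, -2.03168088e+01, -5.34525770e-02,
        5.42069064e-02,  4.25976221e-03]), 'eef_pos': array([ 616.11606156, -183.50462277,  259.18497579]), 'tcp_rot': array([-3.14133294e+00,  6.04367022e-04, -2.99201056e+00]), 'ft_force': array([ 0.63683311,  0.50171963, -0.43055772]), 'moment': array([ 0.01580704, -0.0035517 ,  0.07797431]), 'grip_force': 0.0, 'opening': 0.5020197399463886}
```

carry_out([
  [0, 0, 0, 0, 0.0],
  [0, 0, 0, 0, 0.0],
  [0, 0, 0, 0, 0.0],
  [0, 0, 0, 0, 0.0],
  [0, 0, 0, 0, 0.0],
  [0, 0, 0, 0, 0.0],
])

```text
t: 9.45
eef_pos: [616.2, -184.9, 258.7]
tcp_rot: [-3.139, 0.001, -2.992]
ft_force: [-0.2, -10.1, -3.2]
opening: 0.147
grip_force: 30.0
```

```bash
cat >> h.py <<'E'
def feel(n=5):
    M=[];F=[]
    for _ in range(n):
        env.read_camera("top");s=env.state();M.append(s["moment"]);F.append(s["ft_force"])
    print("t",s["t"],"yaw",round(s["tcp_rot"][2],4),"M",np.mean(M,0).round(4),"F",np.mean(F,0).round(2),"pos",s["eef_pos"].round(1),"op",round(s["opening"],3))
def shoe():
    q,e,Y=cloud("side");a=.331;d=Y[...,:2]-np.array([582.1,-90.3]);x=d@[np.cos(a),np.sin(a)];y=d@[-np.sin(a),np.cos(a)];Z=Y[...,2]
    wood=(q[...,0]>q[...,2].astype(int)+20)
    j=(abs(x)<26)&(y>-40)&(y<40)&(Z>51)&(Z<57)
    b=(abs(x)<35)&(y>30)&(y<104)&(Z>57)&(Z<68)
    print("jaw top y",np.percentile(y[j],[50,80,90,95]).round(1),"block y",np.percentile(y[b],[2,50,98]).round(1))
    return q
E
python3 - <<'E'
from h import *
feel();shoe()
E
```

```text
t 9.7 yaw -2.9919 M [-1.815   0.0538  0.0453] F [  0.19 -10.64  -2.14] pos [ 616.2 -184.9  258.7] op 0.149
jaw top y [-9.  -4.9 -3.2 -2.2] block y [55.4 73.6 99.2]
```

The grip sits about 1.4 mm off the knob's axis, with a 10 N side force, so I'll recentre by that much and then turn to mid-tooth, wheel about 0.63.

carry_out([
  [0, -0.0014, 0, 0, 0],
  [0, -0.0014, 0, 5, 0],
  [0, -0.0014, 0, 10, 0],
  [0, -0.0014, 0, 15, 0],
  [0, -0.0014, 0, 20, 0],
  [0, -0.0014, 0, 25.7, 0],
  [0, -0.0014, 0, 25.7, 0],
  [0, -0.0014, 0, 25.7, 0],
])

```text
t: 10.75
eef_pos: [616.4, -185.1, 258.8]
tcp_rot: [-3.141, 0.001, 2.845]
ft_force: [0.8, -4.6, -1.1]
opening: 0.149
grip_force: 30.0
```

```bash
python3 - <<'E'
from h import *
feel(8);shoe()
E
```

```text
t 11.15 yaw 2.8435 M [-0.952  -0.32    0.4119] F [ 1.73 -4.85 -0.67] pos [ 616.4 -185.1  258.8] op 0.145
jaw top y [-3.5  0.8  2.5  3.7] block y [55.6 73.8 98.4]
```

carry_out([
  [-0.0004, -0.0006, 0, 0, 0],
  [-0.0004, -0.0006, 0, 0, 0],
])

```text
t: 11.45
eef_pos: [616.5, -185.4, 258.8]
tcp_rot: [3.141, -0.0, 2.843]
ft_force: [2.0, 0.2, 1.3]
opening: 0.148
grip_force: 30.0
```

```bash
python3 - <<'E'
from h import *
feel(5)
E
```

```text
t 11.7 yaw 2.8429 M [ 0.0976 -0.2949  0.4138] F [1.5  1.2  1.62] pos [ 616.5 -185.4  258.7] op 0.146
```

carry_out([
  [0, 0, 0, -1.5, 0],
  [0, 0, 0, -1.5, 0],
])

```text
t: 11.95
eef_pos: [616.5, -185.4, 258.8]
tcp_rot: [3.141, -0.0, 2.869]
ft_force: [0.4, 2.4, 2.5]
opening: 0.142
grip_force: 30.0
```

```bash
python3 - <<'E'
from h import *
feel(5)
E
```

```text
t 12.2 yaw 2.8687 M [ 0.5497 -0.3722  0.0847] F [1.57 3.32 2.99] pos [ 616.5 -185.4  258.8] op 0.147
```

carry_out([
  [0, 0, 0, 3, 0],
  [0, 0, 0, 6, 0],
  [0, 0, 0, 6, 0],
])

```text
t: 12.58
eef_pos: [616.5, -185.3, 258.8]
tcp_rot: [-3.142, -0.001, 2.765]
ft_force: [1.1, 4.8, 4.8]
opening: 0.156
grip_force: 31.9
```

```bash
python3 - <<'E'
from h import *
feel(5);q=shoe()
cv2.imwrite("pics/d.png",cv2.resize(q[230:460,240:450,::-1],(548,600)))
E
```

```text
t 12.825 yaw 2.7663 M [ 0.9023 -0.1626  0.881 ] F [0.93 5.23 3.96] pos [ 616.5 -185.3  258.8] op 0.153
jaw top y [-3.4  1.1  2.8  3.3] block y [55.6 73.6 98.6]
```

View pics/d.png

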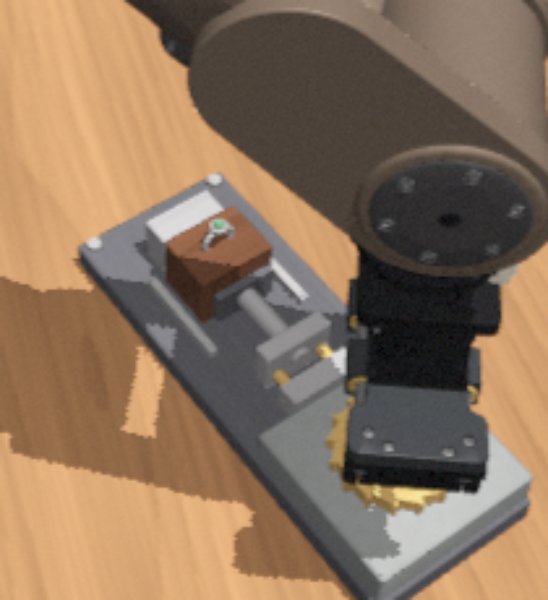

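The wheel has stuck: the jaw didn't move while the tool turned on, and the moment rose to 0.88 N m. I'll let go, lift off and look at the knob's real angle.

carry_out([
  [0, 0, 0, -4, 0],
  [0, 0, 0, -4, 0.5],
  [0, 0, 0, -4, 0.5],
  [0, 0, 0, -4, 0.5],
  [0, 0, -0.05, -4, 0.5],
  [0, 0, -0.1, -4, 0.5],
  [0, 0, -0.12, -4, 0.5],
  [0, 0, -0.12, -4, 0.5],
])

```text
t: 13.88
eef_pos: [616.4, -185.7, 380.1]
tcp_rot: [-3.141, 0.003, 2.834]
ft_force: [0.1, 0.0, -0.6]
opening: 0.5
grip_force: 0.0
```

```bash
python3 - <<'E'
from h import *
q=shoe();p,d,Y=cloud("side")
k=(np.hypot(Y[...,0]-615,Y[...,1]+185)<40)&(Y[...,2]>88)&(Y[...,2]<100)
print("knob",rect(Y[k]));print(go(616,-184,85,0),env.state()["tcp_rot"])
k=(np.hypot(Y[...,0]-615,Y[...,1]+185)<40)&(Y[...,2]>62)&(Y[...,2]<88);print(rect(Y[k]))
cv2.imwrite("pics/e.png",cv2.resize(q[290:460,280:450,::-1],(600,600)))
E
```

```text
jaw top y [-3.8  0.7  2.3  3. ] block y [55.5 73.5 98.3]
knob (array([ 615. , -185.7]), array([16.2, 45.5]), 2.858, 292, np.float64(93.0))
(array([0.0006, 0.0014, 0.1217]), 'turn', np.float64(72.4), 'j6', np.float64(-1.66), 'eef', array([ 616.3, -185.6,  377.7]), 'F', array([ 0. , -0.8, -0. ]), 'M', array([ 0.023,  0.015, -0.041]), 'open', 0.498, 't', 13.975) [ 3.14141247e+00 -1.28938230e-03  2.83361758e+00]
(array([ 609.6, -195.1]), array([22.2, 46.4]), 2.665, 367, np.float64(72.3))
```

View pics/e.png

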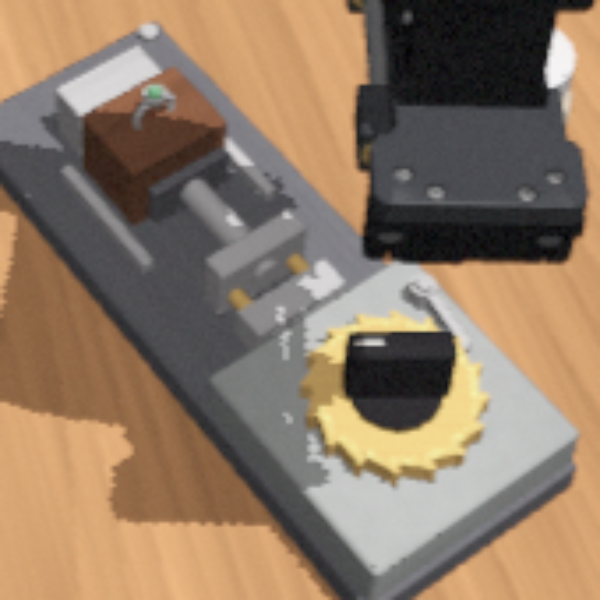

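The knob turned 0.43 rad, to wheel about 0.61, and stopped there. The jaw moved about 5.5 mm with it and the block hasn't moved. I see nothing in the wheel's way in this view, and the pawl pin is at about (415,290). I'll regrip, centred and aligned, and turn in small steps.

carry_out([
  [0, 0.0003, 0.05, -1.4, 0.5],
  [0, 0.0003, 0.1, -1.4, 0.5],
  [0, 0.0003, 0.118, -1.4, 0.5],
  [0, 0.0003, 0.118, -1.4, 0.5],
  [0, 0.0003, 0.118, -1.4, 0],
  [0, 0.0003, 0.118, -1.4, 0],
  [0, 0.0003, 0.118, -1.4, 0],
  [0, 0.0003, 0.118, -1.4, 0],
  [0, 0.0003, 0.118, -1.4, 0],
])

```text
t: 15.1
eef_pos: [616.7, -185.3, 261.3]
tcp_rot: [-3.142, 0.001, 2.859]
ft_force: [-1.0, 0.1, 5.2]
opening: 0.145
grip_force: 29.9
```

```bash
python3 - <<'E'
from h import *
feel(4);print(env.state()["joints"].round(3))
E
```

```text
t 15.3 yaw 2.8587 M [0.077  0.2429 0.1991] F [-1.56  0.13  5.74] pos [ 616.7 -185.3  261.2] op 0.145
[-0.394  0.678  1.639  0.     0.824 -1.682]
```

carry_out([
  [0, 0, 0, 1, 0],
  [0, 0, 0, 2, 0],
  [0, 0, 0, 3, 0],
  [0, 0, 0, 3, 0],
])

```text
t: 15.8
eef_pos: [616.7, -185.2, 261.3]
tcp_rot: [-3.141, 0.001, 2.807]
ft_force: [-1.5, 0.8, 6.3]
opening: 0.149
grip_force: 30.6
```

```bash
python3 - <<'E'
from h import *
feel(4);shoe();print(env.state()["tau"].round(3))
E
```

```text
t 16.0 yaw 2.8075 M [0.1519 0.2172 0.6861] F [-1.33  1.05  5.91] pos [ 616.7 -185.2  261.2] op 0.148
jaw top y [-3.5  0.9  2.4  3. ] block y [55.7 74.1 98.7]
[ -1.079 -63.852 -19.576   0.36   -0.292   0.693]
```

```bash
python3 - <<'E'
from h import *
a=.331
def prof(Y,lab):
    d=Y[...,:2]-np.array([582.1,-90.3]);x=d@[np.cos(a),np.sin(a)];y=d@[-np.sin(a),np.cos(a)];Z=Y[...,2]
    for x0,x1 in((-24,-12),(-8,8),(12,22)):
        r=[]
        for y0 in range(-44,112,3):
            m=(x>x0)&(x<x1)&(y>=y0)&(y<y0+3)&(Z>0)&(Z<90)
            r.append(f"{y0}:{np.percentile(Z[m],85):.0f}" if m.sum()>1 else f"{y0}:-")
        print(lab,x0,x1," ".join(r))
prof(np.load("side0.npz")["X"],"before")
q,e,Y=cloud("side");prof(Y,"now")
p,_,_=cloud("top")
cv2.imwrite("pics/f.png",np.hstack([cv2.resize(q[275:395,270:390,::-1],(400,400),interpolation=2),cv2.resize(p[210:300,340:430,::-1],(400,400),interpolation=2)]))
E
```

```text
before -24 -12 -44:46 -41:44 -38:43 -35:45 -32:45 -29:43 -26:39 -23:38 -20:39 -17:53 -14:55 -11:57 -8:55 -5:56 -2:53 1:21 4:24 7:22 10:21 13:22 16:22 19:22 22:23 25:22 28:22 31:22 34:22 37:49 40:52 43:54 46:21 49:22 52:22 55:22 58:23 61:22 64:22 67:23 70:22 73:22 76:22 79:22 82:22 85:22 88:22 91:23 94:22 97:23 100:24 103:52 106:56 109:56
before -8 8 -44:47 -41:45 -38:44 -35:44 -32:46 -29:44 -26:- -23:48 -20:47 -17:54 -14:56 -11:56 -8:56 -5:56 -2:53 1:50 4:48 7:48 10:48 13:49 16:47 19:47 22:48 25:47 28:48 31:47 34:48 37:50 40:53 43:54 46:52 49:- 52:- 55:- 58:- 61:- 64:23 67:23 70:22 73:22 76:23 79:23 82:23 85:22 88:24 91:22 94:23 97:22 100:33 103:52 106:55 109:56
before 12 22 -44:47 -41:45 -38:44 -35:44 -32:45 -29:44 -26:40 -23:38 -20:46 -17:52 -14:56 -11:57 -8:56 -5:55 -2:- 1:- 4:- 7:- 10:- 13:- 16:24 19:23 22:23 25:23 28:22 31:23 34:23 37:53 40:52 43:53 46:- 49:- 52:- 55:- 58:- 61:- 64:23 67:22 70:22 73:22 76:23 79:22 82:21 85:24 88:22 91:22 94:22 97:24 100:26 103:50 106:55 109:57
now -24 -12 -44:47 -41:44 -38:44 -35:45 -32:45 -29:44 -26:45 -23:44 -20:40 -17:39 -14:39 -11:52 -8:56 -
[... 189 characters left out ...]
1:64 94:64 97:63 100:- 103:55 106:56 109:56
now -8 8 -44:48 -41:- -38:44 -35:44 -32:44 -29:45 -26:44 -23:43 -20:- -17:46 -14:48 -11:53 -8:55 -5:57 -2:57 1:56 4:53 7:49 10:49 13:48 16:48 19:48 22:49 25:48 28:48 31:48 34:49 37:49 40:47 43:48 46:54 49:54 52:53 55:63 58:64 61:64 64:65 67:64 70:82 73:82 76:83 79:83 82:79 85:64 88:64 91:65 94:65 97:64 100:- 103:56 106:57 109:57
now 12 22 -44:- -41:- -38:44 -35:44 -32:44 -29:44 -26:44 -23:44 -20:40 -17:38 -14:41 -11:52 -8:55 -5:56 -2:57 1:56 4:- 7:- 10:- 13:- 16:- 19:- 22:23 25:22 28:22 31:23 34:22 37:22 40:21 43:53 46:50 49:55 52:57 55:61 58:64 61:65 64:66 67:64 70:64 73:65 76:64 79:64 82:66 85:65 88:65 91:64 94:64 97:64 100:- 103:57 106:56 109:57
```

View pics/f.png

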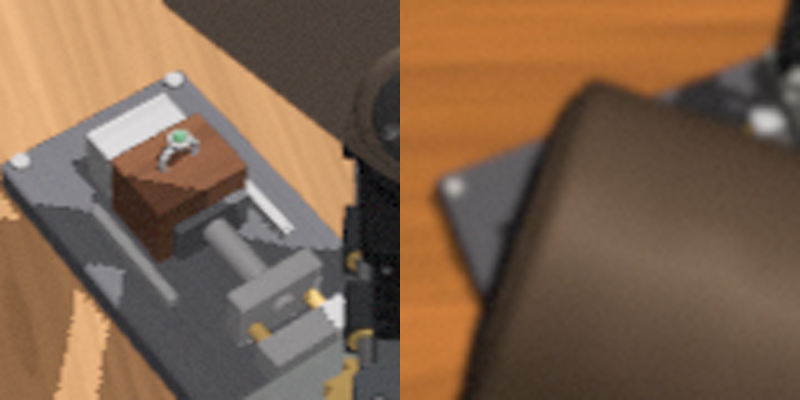

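carry_out([
  [0, 0, 0, -3, 0],
  [0, 0, 0, -6, 0],
  [0, 0, 0, -9, 0],
  [0, 0, 0, -9, 0],
])

```text
t: 16.65
eef_pos: [616.7, -185.4, 261.3]
tcp_rot: [-3.141, 0.001, 2.964]
ft_force: [-1.1, -0.0, 5.8]
opening: 0.144
grip_force: 30.0
```

```bash
python3 - <<'E'
from h import *
feel(4);shoe()
E
```

```text
t 16.85 yaw 2.9632 M [0.0206 0.2254 0.0556] F [-1.13  0.19  5.38] pos [ 616.7 -185.4  261.3] op 0.146
jaw top y [-5.2 -0.8  0.9  1.3] block y [55.5 73.6 98.1]
```

carry_out([
  [0, 0, 0, 3, 0],
  [0, 0, 0, 3, 0],
])

```text
t: 17.15
eef_pos: [616.7, -185.3, 261.3]
tcp_rot: [3.142, 0.001, 2.91]
ft_force: [-0.1, 0.6, 6.6]
opening: 0.145
grip_force: 30.0
```

```bash
python3 - <<'E'
from h import *
feel(4);shoe()
E
```

```text
t 17.35 yaw 2.9107 M [ 0.0921  0.2492 -0.0149] F [-1.36  0.35  5.96] pos [ 616.7 -185.4  261.2] op 0.146
jaw top y [-4.6  0.1  1.9  2.9] block y [55.7 73.6 98.7]
```

carry_out([
  [0, 0, 0, -4, 0],
  [0, 0, 0, -8, 0],
  [0, 0, 0, -12, 0],
  [0, 0, 0, -12, 0],
])

```text
t: 17.9
eef_pos: [616.7, -185.5, 261.2]
tcp_rot: [-3.141, 0.001, 3.12]
ft_force: [-2.2, -0.8, 6.1]
opening: 0.142
grip_force: 30.0
```

```bash
python3 - <<'E'
from h import *
feel(3);shoe()
E
```

```text
t 18.05 yaw 3.1196 M [-0.0421  0.2673 -0.2196] F [-1.6  -0.09  5.85] pos [ 616.6 -185.5  261.3] op 0.145
jaw top y [-7.4 -3.  -1.1  0. ] block y [55.7 74.  98.8]
```

The backward pawl stop sits where w = 0.393 should be, so my angles hold, but forward there's a hard stop at w of about 0.61. I'll return to it, release, and clear the arm to look down into the bed.

carry_out([
  [0, 0, 0, 5, 0],
  [0, 0, 0, 10, 0],
  [0, 0, 0, 14, 0],
  [0, 0, 0, 14, 0.5],
  [0, 0, 0, 14, 0.5],
  [0, 0, 0, 14, 0.5],
  [0, 0, -0.05, 14, 0.5],
  [0, 0, -0.1, 14, 0.5],
  [0.06, 0, -0.12, 14, 0.5],
  [0.12, 0, -0.12, 14, 0.5],
  [0.18, 0, -0.12, 14, 0.5],
  [0.19, 0, -0.12, 14, 0.5],
  [0.19, 0, -0.12, 14, 0.5],
])

```text
t: 19.73
eef_pos: [426.7, -181.5, 381.2]
tcp_rot: [-3.141, 0.001, 2.875]
ft_force: [-0.5, 0.0, -0.2]
opening: 0.499
grip_force: 0.0
```

```bash
python3 - <<'E'
from h import *
shoe();p,d,X=cloud("top")
P=np.mean([env.read_camera("top")[0] for _ in range(4)],0).astype(np.uint8)
cv2.imwrite("pics/g.png",np.hstack([cv2.resize(P[200:300,345:485,::-1],(784,560),interpolation=cv2.INTER_CUBIC)]))
a=.331;d=X[...,:2]-np.array([586.9,-86.7]);x=d@[np.cos(a),np.sin(a)];y=d@[-np.sin(a),np.cos(a)];Z=X[...,2]
for x0,x1 in((-22,-12),(-8,8),(12,22)):
    print(x0," ".join(f"{y0}:{np.median(Z[m]):.0f}" if (m:=(x>x0)&(x<x1)&(y>=y0)&(y<y0+3)&(Z>0)).any() else f"{y0}:-" for y0 in range(-14,112,3)))
Y=cloud("side")[2];k=(np.hypot(Y[...,0]-615,Y[...,1]+185)<40)&(Y[...,2]>88)&(Y[...,2]<100);print("knob",rect(Y[k]))
E
```

```text
jaw top y [-3.6  0.6  2.2  3.3] block y [55.3 73.4 98.5]
-22 -14:- -11:55 -8:55 -5:54 -2:55 1:42 4:22 7:19 10:21 13:21 16:21 19:20 22:22 25:21 28:23 31:16 34:21 37:22 40:19 43:36 46:53 49:52 52:55 55:62 58:64 61:65 64:64 67:63 70:62 73:65 76:62 79:63 82:61 85:62 88:64 91:63 94:61 97:48 100:- 103:54 106:54 109:54
-8 -14:47 -11:54 -8:55 -5:52 -2:55 1:50 4:41 7:47 10:47 13:46 16:44 19:45 22:46 25:47 28:47 31:44 34:43 37:47 40:44 43:48 46:53 49:52 52:55 55:61 58:62 61:62 64:63 67:62 70:65 73:82 76:81 79:65 82:63 85:63 88:65 91:62 94:65 97:50 100:49 103:54 106:57 109:56
12 -14:- -11:54 -8:56 -5:55 -2:54 1:40 4:30 7:22 10:21 13:21 16:21 19:24 22:24 25:20 28:18 31:21 34:22 37:21 40:- 43:52 46:50 49:55 52:52 55:62 58:65 61:67 64:62 67:62 70:61 73:64 76:65 79:64 82:63 85:63 88:64 91:63 94:63 97:57 100:43 103:53 106:56 109:56
knob (array([ 614.6, -185.4]), array([15.3, 45.8]), 2.872, 291, np.float64(93.2))
```

View pics/g.png

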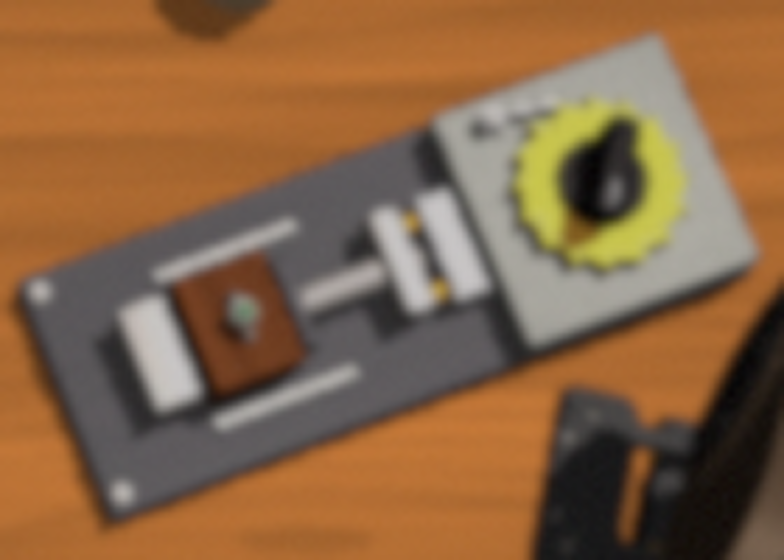

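Seen from above, the shoe front at y = 55 touches the block's rear, and the block still stands about 4 mm before the anvil at left. So the jam seems to begin where the shoe meets the block. I'll take hold of the block again and slide it towards the anvil.

```bash
python3 - <<'E'
from h import *
a=.331;b=np.array([583.3,-88.8])+77*np.array([-np.sin(a),np.cos(a)])
print(go(b[0],b[1],130,a),go(b[0],b[1],52,a)[0])
E
```

```text
(array([-0.0832,  0.1938,  0.0794]), 'turn', np.float64(55.8), 'j6', np.float64(-1.85), 'eef', array([ 427.2, -181.2,  380.4]), 'F', array([-0.4,  0.4,  0.7]), 'M', array([-0.011, -0.004,  0.001]), 'open', 0.501, 't', 20.075) [-0.0832  0.1938  0.1574]
```

carry_out([
  [-0.02, 0.05, 0.0, 10, 0.9],
  [-0.04, 0.1, 0.0, 20, 0.9],
  [-0.06, 0.15, 0.0, 30, 0.9],
  [-0.0832, 0.1938, 0.04, 40, 0.9],
  [-0.0832, 0.1938, 0.07, 50, 0.9],
  [-0.0832, 0.1938, 0.08, 55.8, 0.9],
  [-0.0832, 0.1938, 0.08, 55.8, 0.9],
  [-0.0832, 0.1938, 0.12, 55.8, 0.9],
  [-0.0832, 0.1938, 0.15, 55.8, 0.9],
  [-0.0832, 0.1938, 0.157, 55.8, 0.9],
  [-0.0832, 0.1938, 0.157, 55.8, 0.9],
  [-0.0832, 0.1938, 0.157, 55.8, 0.3],
  [-0.0832, 0.1938, 0.157, 55.8, 0.3],
  [-0.0832, 0.1938, 0.157, 55.8, 0.3],
  [-0.0832, 0.1938, 0.157, 55.8, 0.3],
  [-0.0832, 0.1938, 0.157, 55.8, 0.3],
])

```text
t: 22.08
eef_pos: [557.9, -16.1, 224.1]
tcp_rot: [3.141, 0.0, 1.902]
ft_force: [-0.0, 0.4, 5.6]
opening: 0.585
grip_force: 30.0
```

```bash
python3 - <<'E'
from h import *
feel(3)
E
```

```text
t 22.225 yaw 1.9021 M [-0.0042  0.1295  0.0277] F [-1.15  1.01  6.29] pos [557.9 -16.1 224.1] op 0.589
```

carry_out([
  [0.0015, 0, 0, 0, 0.3],
  [0.003, 0, 0, 0, 0.3],
  [0.003, 0, 0, 0, 0.3],
  [0.003, 0, 0, 0, 0.3],
])

```text
t: 22.72
eef_pos: [557.1, -13.4, 224.1]
tcp_rot: [3.14, 0.001, 1.902]
ft_force: [1.2, -2.2, 5.3]
opening: 0.59
grip_force: 30.0
```

```bash
python3 - <<'E'
from h import *
feel(3)
E
```

```text
t 22.875 yaw 1.9022 M [-0.4908 -0.0526  0.0303] F [ 1.37 -2.66  5.14] pos [557.1 -13.4 224.1] op 0.589
```

The block slides freely with about 4 N, so the block itself isn't jammed. I'll release it and go back to the knob.

```bash
python3 - <<'E'
from h import *
print(go(616.4,-185.3,130,1.30),go(616.4,-185.3,86.5,1.30)[0])
E
```

```text
(array([-0.1819,  0.0002, -0.0767]), 'turn', np.float64(-55.5), 'j6', np.float64(-0.47), 'eef', array([557.1, -13.4, 224.1]), 'F', array([ 1.2, -3. ,  5.5]), 'M', array([-0.423, -0.113,  0.022]), 'open', 0.589, 't', 22.875) [-1.819e-01  1.000e-04 -3.320e-02]
```

carry_out([
  [0, 0, 0, 0, 0.8],
  [0, 0, 0, 0, 0.8],
  [0, 0, 0, 0, 0.9],
  [0, 0, -0.06, 0, 0.9],
  [0, 0, -0.11, 0, 0.9],
  [-0.05, 0, -0.13, -10, 0.5],
  [-0.1, 0, -0.13, -20, 0.5],
  [-0.15, 0, -0.13, -30, 0.5],
  [-0.182, 0, -0.13, -40, 0.5],
  [-0.182, 0, -0.11, -50, 0.5],
  [-0.182, 0, -0.09, -55.5, 0.5],
  [-0.182, 0, -0.09, -55.5, 0.5],
])

```text
t: 24.38
eef_pos: [615.8, -185.4, 312.3]
tcp_rot: [3.141, -0.003, 2.87]
ft_force: [0.5, 0.4, 0.3]
opening: 0.502
grip_force: 0.0
```

```bash
python3 - <<'E'
from h import *
shoe();print(go(616.4,-185.3,86.5,1.30))
E
```

```text
jaw top y [-4.2  0.2  2.4  3.3] block y [ 58.4  76.3 101.5]
(array([-0.0004,  0.0001,  0.0559]), 'turn', np.float64(-0.1), 'j6', np.float64(-1.69), 'eef', array([ 616.1, -185.3,  313.4]), 'F', array([0.9, 1.2, 0.6]), 'M', array([0.025, 0.028, 0.029]), 'open', 0.5, 't', 24.425)
```

carry_out([
  [0, 0, 0.03, 0, 0.5],
  [0, 0, 0.0555, 0, 0.5],
  [0, 0, 0.0555, 0, 0.5],
  [0, 0, 0.0555, 0, 0],
  [0, 0, 0.0555, 0, 0],
  [0, 0, 0.0555, 0, 0],
  [0, 0, 0.0555, 0, 0],
  [0, 0, 0.0555, 0, 0],
  [0, 0, 0.0555, 2, 0],
  [0, 0, 0.0555, 4, 0],
  [0, 0, 0.0555, 6, 0],
  [0, 0, 0.0555, 6, 0],
])

```text
t: 25.92
eef_pos: [616.1, -185.0, 258.6]
tcp_rot: [-3.141, 0.0, 2.766]
ft_force: [-0.5, 3.3, 6.1]
opening: 0.157
grip_force: 32.1
```

```bash
python3 - <<'E'
from h import *
feel(3);shoe()
E
```

```text
t 26.075 yaw 2.7668 M [0.5451 0.2135 0.9376] F [-1.38  3.58  5.69] pos [ 616.1 -185.   258.6] op 0.155
jaw top y [-3.4  1.3  2.7  3.5] block y [ 58.3  76.4 101.3]
```

carry_out([
  [0, 0, 0, 2, 0],
  [0, 0, 0, 4, 0],
  [0, 0, 0, 4, 0],
])

```text
t: 26.5
eef_pos: [616.1, -185.1, 258.6]
tcp_rot: [3.141, 0.0, 2.694]
ft_force: [-0.9, 3.9, 6.5]
opening: 0.146
grip_force: 30.0
```

```bash
python3 - <<'E'
from h import *
feel(3)
a=.331
T=[np.load("side0.npz")["X"],cloud("side")[2]]
for Y in T: # pawl area heights in clamp frame relative to knob axis
    d=Y[...,:2]-np.array([614.7,-185.2]);x=d@[np.cos(a),np.sin(a)];y=d@[-np.sin(a),np.cos(a)];Z=Y[...,2]
    m=(np.hypot(x,y)>36)&(Z>50)&(Z<140)&(abs(x)<60)&(abs(y)<60)
    print(m.sum(),np.c_[x[m],y[m],Z[m]].round(0)[::max(1,m.sum()//14)].tolist())
E
```

```text
t 26.65 yaw 2.6948 M [0.6461 0.1129 0.0093] F [-0.69  3.47  6.38] pos [ 616.1 -185.1  258.6] op 0.145
463 [[45.0, 38.0, 61.0], [46.0, 30.0, 58.0], [46.0, 24.0, 55.0], [25.0, 29.0, 56.0], [-6.0, 40.0, 57.0], [44.0, 0.0, 53.0], [36.0, -13.0, 59.0], [-33.0, 23.0, 50.0], [-38.0, 12.0, 52.0], [10.0, -35.0, 57.0], [-36.0, -7.0, 52.0], [4.0, -39.0, 51.0], [-35.0, -19.0, 53.0], [-12.0, -38.0, 55.0], [-49.0, -41.0, 50.0]]
157 [[-15.0, 41.0, 51.0], [-25.0, 29.0, 56.0], [-33.0, 19.0, 57.0], [-41.0, 4.0, 53.0], [-37.0, -7.0, 56.0], [-35.0, -13.0, 56.0], [-8.0, -35.0, 58.0], [-30.0, -22.0, 58.0], [-39.0, -12.0, 51.0], [-22.0, -31.0, 60.0], [-30.0, -21.0, 51.0], [-14.0, -33.0, 53.0], [-21.0, -31.0, 53.0], [-18.0, -36.0, 55.0], [-50.0, -40.0, 51.0]]
```

The jam broke loose: the moment is back to zero and the opening is at the bar's width again. I'll check that the jaw followed.

```bash
python3 - <<'E'
from h import *
shoe()
E
```

```text
jaw top y [-1.3  3.5  4.7  5.5] block y [ 58.2  76.4 101.4]
```

carry_out([
  [0, 0, 0, 2, 0],
  [0, 0, 0, 4, 0],
  [0, 0, 0, 5, 0],
  [0, 0, 0, 5, 0],
])

```text
t: 27.25
eef_pos: [616.1, -185.1, 258.6]
tcp_rot: [3.141, 0.0, 2.607]
ft_force: [-0.5, 4.8, 6.8]
opening: 0.147
grip_force: 30.0
```

```bash
python3 - <<'E'
from h import *
feel(4);shoe()
E
```

```text
t 27.45 yaw 2.6075 M [0.7407 0.0371 0.0219] F [-0.17  3.77  5.9 ] pos [ 616.1 -185.1  258.6] op 0.148
jaw top y [-0.3  3.9  6.   6.9] block y [ 58.1  76.4 101. ]
```

The jaw follows the knob again, now at w of about 0.88. I'll carry on in small steps, feeling the moment each time.

carry_out([
  [0, 0, 0, 2, 0],
  [0, 0, 0, 4, 0],
  [0, 0, 0, 6, 0],
  [0, 0, 0, 6, 0],
])

```text
t: 28.0
eef_pos: [616.1, -185.0, 258.6]
tcp_rot: [3.141, 0.0, 2.502]
ft_force: [0.4, 4.4, 6.4]
opening: 0.145
grip_force: 30.0
```

```bash
python3 - <<'E'
from h import *
feel(5);shoe()
E
```

```text
t 28.25 yaw 2.5028 M [ 0.8043 -0.007  -0.0239] F [-0.29  4.5   6.01] pos [ 616.2 -185.   258.6] op 0.142
jaw top y [1.5 6.1 7.5 7.9] block y [ 58.3  76.4 101.3]
```

carry_out([
  [0, 0, 0, 2, 0],
  [0, 0, 0, 4, 0],
  [0, 0, 0, 6, 0],
  [0, 0, 0, 6, 0],
])

```text
t: 28.8
eef_pos: [616.2, -184.8, 258.6]
tcp_rot: [3.141, -0.0, 2.399]
ft_force: [-0.8, 6.0, 6.7]
opening: 0.149
grip_force: 31.1
```

```bash
python3 - <<'E'
from h import *
feel(5);shoe()
E
```

```text
t 29.05 yaw 2.3998 M [0.987  0.063  0.7747] F [-0.    5.71  6.17] pos [ 616.1 -184.8  258.6] op 0.151
jaw top y [1.9 6.5 8.1 9. ] block y [ 58.2  76.1 101.3]
```

carry_out([
  [0, 0, 0, 2, 0],
  [0, 0, 0, 4, 0],
  [0, 0, 0, 6, 0],
  [0, 0, 0, 6, 0],
])

```text
t: 29.6
eef_pos: [616.2, -184.9, 258.6]
tcp_rot: [3.141, -0.0, 2.293]
ft_force: [0.8, 5.0, 6.3]
opening: 0.15
grip_force: 30.0
```

```bash
python3 - <<'E'
from h import *
feel(5);shoe()
E
```

```text
t 29.85 yaw 2.2934 M [ 0.9872 -0.1009 -0.0206] F [1.06 5.53 5.67] pos [ 616.2 -184.9  258.6] op 0.147
jaw top y [ 4.   9.  10.  10.8] block y [ 59.8  77.8 102.7]
```

carry_out([
  [0, 0, 0, 2, 0],
  [0, 0, 0, 4, 0],
  [0, 0, 0, 6, 0],
  [0, 0, 0, 6, 0],
])

```text
t: 30.4
eef_pos: [616.3, -184.8, 258.6]
tcp_rot: [3.14, -0.0, 2.188]
ft_force: [1.1, 5.8, 5.7]
opening: 0.144
grip_force: 30.0
```

```bash
python3 - <<'E'
from h import *
feel(6);shoe();shoe()
E
```

```text
t 30.7 yaw 2.1887 M [ 1.0484 -0.1869 -0.0052] F [1.25 5.79 5.64] pos [ 616.3 -184.9  258.6] op 0.147
jaw top y [ 5.2  9.2 11.  11.7] block y [ 60.4  78.3 102.3]
jaw top y [ 4.7  9.6 11.2 12.1] block y [ 60.3  78.5 102.9]
```

carry_out([
  [0, 0, 0, 2, 0],
  [0, 0, 0, 4, 0],
  [0, 0, 0, 5, 0],
  [0, 0, 0, 5, 0],
])

```text
t: 31.3
eef_pos: [616.3, -184.8, 258.6]
tcp_rot: [3.14, -0.0, 2.101]
ft_force: [2.3, 6.1, 6.3]
opening: 0.152
grip_force: 30.0
```

```bash
python3 - <<'E'
from h import *
feel(6);shoe();shoe()
E
```

```text
t 31.6 yaw 2.1016 M [ 1.0981 -0.2331  0.0601] F [1.91 6.55 5.35] pos [ 616.3 -184.8  258.6] op 0.144
jaw top y [ 4.6  9.2 10.8 11.9] block y [ 60.   78.1 102.5]
jaw top y [ 4.1  9.2 10.5 11.3] block y [ 60.4  78.6 103. ]
```

The jaw stopped advancing from yaw of about 2.27 (w about 1.2), and the block is home against the anvil. That puts the pinch just after the 1.178 click, so the second click after it is near w = 1.963, yaw of about 1.5. I'll continue.

carry_out([
  [0, 0, 0, 2, 0],
  [0, 0, 0, 4, 0],
  [0, 0, 0, 6, 0],
  [0, 0, 0, 6, 0],
])

```text
t: 32.2
eef_pos: [616.4, -184.8, 258.6]
tcp_rot: [3.14, 0.0, 1.998]
ft_force: [1.8, 5.9, 4.4]
opening: 0.154
grip_force: 31.1
```

```bash
python3 - <<'E'
from h import *
feel(4)
E
```

```text
t 32.4 yaw 1.9984 M [ 1.025  -0.4083  0.7883] F [2.1  5.9  4.67] pos [ 616.4 -184.8  258.6] op 0.152
```

carry_out([
  [0, 0, 0, 2, 0],
  [0, 0, 0, 4, 0],
  [0, 0, 0, 6, 0],
  [0, 0, 0, 8, 0],
  [0, 0, 0, 8, 0],
])

```text
t: 33.02
eef_pos: [616.5, -185.1, 258.6]
tcp_rot: [3.14, 0.0, 1.857]
ft_force: [4.2, 4.1, 3.8]
opening: 0.146
grip_force: 29.9
```

```bash
python3 - <<'E'
from h import *
feel(4)
E
```

```text
t 33.225 yaw 1.8578 M [ 0.7471 -0.6986  0.0614] F [4.04 4.96 3.88] pos [ 616.5 -185.1  258.6] op 0.146
```

carry_out([
  [0, 0, 0, -1, 0],
  [0, 0, 0, -2.5, 0],
  [0, 0, 0, -2.5, 0],
])

```text
t: 33.6
eef_pos: [616.5, -185.1, 258.6]
tcp_rot: [3.14, 0.0, 1.902]
ft_force: [3.7, 3.7, 4.0]
opening: 0.148
grip_force: 29.9
```

```bash
python3 - <<'E'
from h import *
feel(4);shoe()
E
```

```text
t 33.8 yaw 1.9015 M [ 0.7731 -0.6638  0.1403] F [3.58 5.38 4.24] pos [ 616.5 -185.1  258.6] op 0.147
jaw top y [ 7.9 10.9 11.8 12.2] block y [ 60.2  78.  102.3]
```

carry_out([
  [0, 0, 0, -1, 0],
  [0, 0, 0, -2.5, 0],
  [0, 0, 0, -2.5, 0],
])

```text
t: 34.22
eef_pos: [616.5, -185.2, 258.6]
tcp_rot: [3.14, 0.001, 1.945]
ft_force: [4.9, 5.3, 3.5]
opening: 0.141
grip_force: 30.0
```

```bash
python3 - <<'E'
from h import *
feel(4)
E
```

```text
t 34.425 yaw 1.9442 M [ 0.6978 -0.6535 -0.2813] F [3.28 4.33 3.93] pos [ 616.5 -185.2  258.6] op 0.146
```

The pawl holds at yaw of about 1.917, which is w = 1.571. The second click after the pinch is therefore at yaw of about 1.524, so I'll turn on to 1.47.

carry_out([
  [0, 0, 0, 3, 0],
  [0, 0, 0, 6, 0],
  [0, 0, 0, 9, 0],
  [0, 0, 0, 12, 0],
  [0, 0, 0, 15, 0],
  [0, 0, 0, 18, 0],
  [0, 0, 0, 20, 0],
  [0, 0, 0, 22, 0],
  [0, 0, 0, 24, 0],
  [0, 0, 0, 26, 0],
  [0, 0, 0, 27.2, 0],
  [0, 0, 0, 27.2, 0],
  [0, 0, 0, 27.2, 0],
])

```text
t: 36.05
eef_pos: [616.6, -184.9, 258.6]
tcp_rot: [3.14, 0.0, 1.472]
ft_force: [3.9, 5.5, 4.3]
opening: 0.177
grip_force: 34.1
```

```bash
python3 - <<'E'
from h import *
feel(5)
E
```

```text
t 36.3 yaw 1.4719 M [ 0.906  -0.7669  0.9706] F [4.61 5.81 4.65] pos [ 616.6 -184.9  258.7] op 0.175
```

carry_out([
  [0, 0, 0, -2, 0],
  [0, 0, 0, -4, 0],
  [0, 0, 0, -4.5, 0],
  [0, 0, 0, -4.5, 0],
])

```text
t: 36.8
eef_pos: [616.5, -185.1, 258.7]
tcp_rot: [3.14, -0.0, 1.549]
ft_force: [5.3, 4.7, 4.3]
opening: 0.168
grip_force: 28.7
```

```bash
python3 - <<'E'
from h import *
feel(5);shoe()
E
```

```text
t 37.05 yaw 1.5493 M [ 0.8078 -0.7704  0.4055] F [4.74 5.31 4.36] pos [ 616.5 -185.1  258.6] op 0.168Traceback (most recent call last):
  File "<stdin>", line 2, in <module>
  File "h.py", line 30, in shoe
    print("jaw top y",np.percentile(y[j],[50,80,90,95]).round(1),"block y",np.percentile(y[b],[2,50,98]).round(1))
                      ~~~~~~~~~~~~~^^^^^^^^^^^^^^^^^^^^
    return _quantile_unchecked(
        a, q, axis, out, overwrite_input, method, keepdims, weights)
    return _ureduce(a,
                    func=_quantile_ureduce_func,
    ...<5 lines>...
                    overwrite_input=overwrite_input,
                    method=method)
    r = func(a, **kwargs)
    result = _quantile(arr,
                       quantiles=q,
    ...<2 lines>...
                       out=out,
                       weights=wgt)
    slices_having_nans = np.isnan(arr[-1, ...])
                                  ~~~^^^^^^^^^
IndexError: index -1 is out of bounds for axis 0 with size 0
```

The knob jammed again and slipped in the pads (opening 16.6 mm). I'll let it fall back to the pawl, regrip aligned and centred, and turn faster, as in the first turn that passed a tooth cleanly.

carry_out([
  [0.0007, 0.0006, 0, 0, 0.4],
  [0.0007, 0.0006, 0, 0, 0.5],
  [0.0007, 0.0006, 0, -10, 0.5],
  [0.0007, 0.0006, 0, -20, 0.5],
  [0.0007, 0.0006, 0, -21, 0.5],
  [0.0007, 0.0006, 0, -21, 0.5],
  [0.0007, 0.0006, 0, -21, 0],
  [0.0007, 0.0006, 0, -21, 0],
  [0.0007, 0.0006, 0, -21, 0],
  [0.0007, 0.0006, 0, -21, 0],
  [0.0007, 0.0006, 0, -21, 0],
])

```text
t: 38.48
eef_pos: [616.7, -184.6, 258.2]
tcp_rot: [3.141, -0.0, 1.916]
ft_force: [1.5, -0.3, -0.4]
opening: 0.147
grip_force: 29.9
```

```bash
python3 - <<'E'
from h import *
feel(2)
E
```

```text
t 38.575 yaw 1.916 M [ 0.0066 -0.1741  0.1103] F [ 0.97  1.28 -0.75] pos [ 616.7 -184.6  258.2] op 0.144
```

carry_out([
  [0, 0, 0, 9, 0],
  [0, 0, 0, 18, 0],
  [0, 0, 0, 25, 0],
  [0, 0, 0, 25.5, 0],
  [0, 0, 0, 25.5, 0],
])

```text
t: 39.2
eef_pos: [616.8, -184.5, 258.3]
tcp_rot: [3.141, -0.0, 1.474]
ft_force: [2.1, 4.0, 1.4]
opening: 0.178
grip_force: 34.4
```

```bash
python3 - <<'E'
from h import *
feel(2)
E
```

```text
t 39.3 yaw 1.4731 M [ 0.5818 -0.5097  1.0051] F [3.12 3.44 1.  ] pos [ 616.8 -184.5  258.3] op 0.178
```

The jam again takes more than the 1.0 N m that centred pads can give. I'll regrip 13 mm out along the bar, so that the arm's side force adds leverage while the tool's angle still limits the turn.

carry_out([
  [0, 0, 0, 0, 0.4],
  [0, 0, 0, 0, 0.5],
  [0, 0, 0, -10, 0.5],
  [0.0117, -0.0056, 0, -20, 0.5],
  [0.0117, -0.0056, 0, -25.5, 0.5],
  [0.0117, -0.0056, 0, -25.5, 0.5],
  [0.0117, -0.0056, 0, -25.5, 0],
  [0.0117, -0.0056, 0, -25.5, 0],
  [0.0117, -0.0056, 0, -25.5, 0],
  [0.0117, -0.0056, 0, -25.5, 0],
  [0.0117, -0.0056, 0, -25.5, 0],
])

```text
t: 40.67
eef_pos: [612.3, -172.5, 258.2]
tcp_rot: [3.141, 0.0, 1.916]
ft_force: [0.3, -0.6, -0.4]
opening: 0.146
grip_force: 30.0
```

carry_out([
  [-0.0002, 0.0019, 0, 8.6, 0],
  [-0.0006, 0.0038, 0, 17.2, 0],
  [-0.0013, 0.0057, 0, 25.5, 0],
  [-0.0013, 0.0057, 0, 25.5, 0],
])

```text
t: 41.18
eef_pos: [617.0, -172.1, 258.2]
tcp_rot: [-3.137, 0.001, 1.47]
ft_force: [-11.0, -2.2, 5.4]
opening: 0.177
grip_force: 30.0
```

```bash
python3 - <<'E'
from h import *
feel(2)
E
```

```text
t 41.275 yaw 1.4722 M [-0.783   1.8872  0.5849] F [-10.87  -3.74   5.83] pos [ 616.9 -172.1  258.2] op 0.174
```

carry_out([
  [0, 0.001, 0, 0, 0],
  [0, 0.002, 0, 0, 0],
  [0, 0.003, 0, 0, 0],
  [0, 0.003, 0, 0, 0],
])

```text
t: 41.78
eef_pos: [618.4, -172.3, 258.1]
tcp_rot: [-3.131, -0.0, 1.472]
ft_force: [-25.2, -2.3, 14.2]
opening: 0.174
grip_force: 29.9
```

```bash
python3 - <<'E'
from h import *
feel(1)
E
```

```text
t 41.825 yaw 1.4724 M [-0.8097  4.3645  0.516 ] F [-24.44  -2.08  14.45] pos [ 618.4 -172.3  258.1] op 0.178
```

carry_out([
  [0, 0.001, 0, 0, 0],
  [0, 0.002, 0, 0, 0],
  [0, 0.003, 0, 0, 0],
  [0, 0.003, 0, 0, 0],
])

```text
t: 42.32
eef_pos: [619.8, -172.4, 257.8]
tcp_rot: [-3.124, -0.001, 1.473]
ft_force: [-38.5, -2.7, 21.9]
opening: 0.175
grip_force: 30.2
```

```bash
python3 - <<'E'
from h import *
feel(1)
E
```

```text
t 42.375 yaw 1.4727 M [-0.577   6.8992  0.5708] F [-38.39  -1.68  21.14] pos [ 619.8 -172.4  257.8] op 0.173
```

carry_out([
  [0, 0.001, 0, 0, 0],
  [0, 0.002, 0, 0, 0],
  [0, 0.003, 0, 0, 0],
  [0, 0.003, 0, 0, 0],
])

```text
t: 42.88
eef_pos: [621.3, -172.6, 257.6]
tcp_rot: [-3.118, -0.002, 1.473]
ft_force: [-50.9, -1.8, 28.5]
opening: 0.173
grip_force: 30.1
```

```bash
python3 - <<'E'
from h import *
feel(1)
q,e,Y=cloud("side")
for lo,hi in((85,95),(52,60)):
    k=(np.hypot(Y[...,0]-615,Y[...,1]+185)<45)&(Y[...,2]>lo)&(Y[...,2]<hi);print(k.sum())
cv2.imwrite("pics/h.png",cv2.resize(q[330:450,330:450,::-1],(600,600),interpolation=cv2.INTER_CUBIC))
E
```

```text
t 42.925 yaw 1.4727 M [-0.4105  9.3885  0.577 ] F [-51.57  -2.47  28.38] pos [ 621.3 -172.6  257.6] op 0.175
266
1066
```

View pics/h.png

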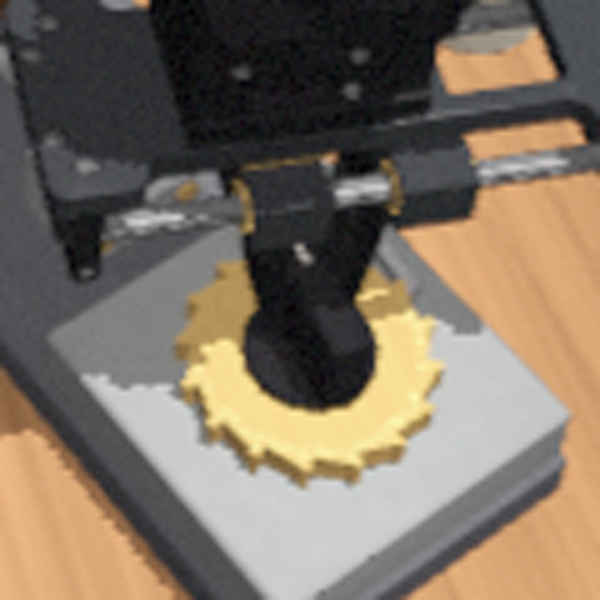

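The view shows the bar between the fingers at (320,350), lagging behind them. 1.2 N m wasn't enough while I was pushing the wheel towards its pawl at the upper right, so I'll release and grip the other end of the bar. The side force then pushes the wheel away from the pawl.

carry_out([
  [0, -0.005, 0, 0, 0],
  [0, -0.009, 0, 0, 0.4],
  [0, -0.009, 0, 0, 0.5],
  [0, -0.009, 0, -10, 0.5],
  [-0.012, -0.006, 0, -20, 0.5],
  [-0.0247, -0.0034, 0, -25.5, 0.5],
  [-0.0247, -0.0034, 0, -25.5, 0.5],
  [-0.0247, -0.0034, 0, -25.5, 0],
  [-0.0247, -0.0034, 0, -25.5, 0],
  [-0.0247, -0.0034, 0, -25.5, 0],
  [-0.0247, -0.0034, 0, -25.5, 0],
  [-0.0247, -0.0034, 0, -25.5, 0],
])

```text
t: 44.48
eef_pos: [621.2, -196.7, 258.3]
tcp_rot: [3.141, -0.0, 1.916]
ft_force: [0.3, 1.8, 0.9]
opening: 0.15
grip_force: 29.9
```

carry_out([
  [0.0002, -0.0019, 0, 8.6, 0],
  [0.0006, -0.0038, 0, 17.2, 0],
  [0.0013, -0.0057, 0, 25.5, 0],
  [0.0013, -0.0057, 0, 25.5, 0],
])

```text
t: 44.98
eef_pos: [616.8, -196.4, 258.4]
tcp_rot: [3.137, -0.001, 1.47]
ft_force: [13.9, 9.3, -5.4]
opening: 0.18
grip_force: 33.7
```

```bash
python3 - <<'E'
from h import *
feel(1)
E
```

```text
t 45.025 yaw 1.472 M [ 1.7544 -2.268   0.9107] F [14.44  9.66 -4.1 ] pos [ 616.8 -196.4  258.4] op 0.175
```

carry_out([
  [0, -0.001, 0, 0, 0],
  [0, -0.002, 0, 0, 0],
  [0, -0.003, 0, 0, 0],
  [0, -0.004, 0, 0, 0],
  [0, -0.004, 0, 0, 0],
])

```text
t: 45.65
eef_pos: [613.9, -196.6, 258.6]
tcp_rot: [3.132, 0.001, 1.471]
ft_force: [23.9, 7.6, -14.3]
opening: 0.144
grip_force: 30.0
```

```bash
python3 - <<'E'
from h import *
feel(1)
E
```

```text
t 45.7 yaw 1.4707 M [ 0.9182 -3.814  -0.004 ] F [22.66  5.37 -9.15] pos [ 613.9 -196.6  258.6] op 0.146
```

It broke free: the pads are aligned with the bar and w is about 2.02, past the 1.963 click. I'll unload and ease back onto the pawl to confirm.

carry_out([
  [0, 0.003, 0, 0, 0],
  [0, 0.004, 0, -2, 0],
  [0, 0.004, 0, -4.5, 0],
  [0, 0.004, 0, -4.5, 0],
])

```text
t: 46.2
eef_pos: [616.2, -197.0, 258.5]
tcp_rot: [3.139, -0.001, 1.549]
ft_force: [7.1, 4.6, -1.0]
opening: 0.141
grip_force: 30.0
```

```bash
python3 - <<'E'
from h import *
feel(2)
E
```

```text
t 46.3 yaw 1.5489 M [ 0.9202 -1.2169 -0.0631] F [ 7.21  5.41 -1.44] pos [ 616.1 -197.   258.5] op 0.142
```

carry_out([
  [0, 0, 0, 0, 0.3],
  [0, 0, 0, 0, 0.5],
  [0, 0, 0, 0, 0.5],
  [0, 0, -0.05, 0, 0.5],
  [0, 0, -0.1, 0, 0.5],
  [0, 0, -0.13, 0, 0.5],
  [0, 0, -0.13, 0, 0.5],
])

```text
t: 47.18
eef_pos: [615.2, -197.7, 390.7]
tcp_rot: [3.138, 0.002, 1.549]
ft_force: [-0.9, -0.1, -0.3]
opening: 0.5
grip_force: 0.0
```

```bash
python3 - <<'E'
from h import *
shoe();Y=cloud("side")[2]
k=(np.hypot(Y[...,0]-615,Y[...,1]+185)<40)&(Y[...,2]>88)&(Y[...,2]<100);print("knob",rect(Y[k]),env.state()["t"])
E
```

```text
jaw top y [ 4.4  9.   9.9 11. ] block y [ 60.2  78.1 102.6]
knob (array([ 615., -185.]), array([15.1, 47.4]), 1.539, 274, np.float64(93.3)) 47.275
```

```bash
python3 -c "
from cell import env
print(env.job_done())"
```

```text
the job is handed in; nothing more can be done
None
```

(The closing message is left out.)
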